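# Roll a plastic roller up the gauging ramp and hold it on the stop

### The arm

A 6-joint arm with a two-finger parallel gripper is mounted at the origin on a cart in front of the work surface, level with it; the furniture and walls round the work are solid. World frame = base frame: x ahead of the robot, y to its left, z up, the work surface at z = 0. Lengths are in m, angles in rad, forces in N, time in s.
With the tool pointing down it reaches from about 0.35 to 0.975 m from the base axis. Payload 4.9 kg.
Tool frame: the origin (TCP) lies at the very end of the fingers, on their centre line; the grasp point (between the pads) lies 19 mm behind it; z points along the fingers, x is the direction in which the jaws open and shut, and the axes are right-handed (so a half turn about z gives the same grasp; the last joint's range is limited). The gripper opens to 85 mm and grips with 20 to 120 N. Pads are 22 mm wide; open, the fingers measure 114 mm over their backs; the gripper's body (76 mm by 85 mm) begins 54 mm behind the grasp point. The pads swing forward as they close: fully open they stand 13 mm farther back than shut.
Start: joints at [1.064, 0.053, 1.613, -0, 1.476, -0.119], TCP at [0.236, 0.579, 0.231] pointing down, gripper open.
Joint ranges: [-3.01, 3.01], [-1.01, 2.22], [0.06, 2.58], [-1.02, 4.17], [0.09, 2.62], [-3.14, 3.14]. Speed limits (rad/s): [2.57, 2.57, 3.14, 3.14, 3.14, 3.14].

### API

Orientations are given as a rotation vector (axis times angle).
In Python, from station import readout, viewer, ctrl, nets gives the robot as it stands. The module is installed in compiled form; this text tells all that it offers.
- The arm moves only by the tool step_arm, never from a script. Its argument "moves" is a list that holds one entry, the list of rows, each a list of 4 numbers: the shift along the world's x, y, z in cm, then the turn about the world's z in rad. In form: [[[dx, dy, dz, yaw], ...]]. A call has 1 to 10 rows; each row shifts and turns the commanded pose from where the row before left it; what a row does not reach is not made up. A row lasts 1/12 s, in which the tool goes at most 41.7 mm and 7.16 degrees, less where a joint would pass 70% of its speed; a pose out of reach is approached as far as the arm can. A call is refused whole if a number of a shift passes 4.17 or a number of a turn 0.125, either way. A call with a gripper value outside its range is refused whole. "grip" is the closure, from 0 (fully open) to 1 (shut), set as the call begins (left out, the last holds). The fingers move at their own pace and stop on an object; "squeeze" is the grip in N (left out, the last holds). Time passes only in rows, so rows that do not move let the fingers close. It gives the time, the measured TCP pose, the force and the opening at its end, in the units of the state.
- readout.get_obs(): the state, without advancing time (a new reading comes with each control period).
- viewer.get_image(name): name is "scene" or "top" or "wrist"; returns the picture (420x560x3 uint8, blue, green, red); there is no depth.
- viewer.calibration(name): a dict with "camera_matrix" (3x3 intrinsics, pixels), "k1" (the pictures are not rectified: a ray, as slopes to the right and down, at radius r is drawn at 1 + k1 r^2 times it, then the intrinsics apply), "R" (3x3) and "t" (3): a world point X has camera coordinates R X + t. Camera axes: x right, y down, z forward; pixel columns grow to the right and rows downward; lengths in m; the calibration is good to about 2 mm. A picture is of the moment at which its call begins: read the wrist's pose just before it. calibration takes no time and is no camera call; for the wrist camera it gives the pose at the moment of the call.
- ctrl.finish_job(): hands the job in, once; it reports no verdict.
Trained networks look in the newest picture that a camera, given by its name, has taken for a name from the list of things; names that differ only in an ending like _2 or _b are one class to them, and where a whole thing is asked for, a point or a joint stands for the part that bears it (a point fixed in the world has none). Each returns a list of dicts, best first, with "confidence" (0 to 1); they miss things now and then, are a little off and sometimes report something else, mostly with a low value. They report only what shows in the picture. A call takes as long as a camera call.
- nets.masks_of(camera, thing): "region" (420x560 bool, what is visible of it) and "box" ([left, top, right, bottom] in pixels, round what is visible of it).
- nets.pinpoint(camera, thing): "at" ([column, row] in pixels: a listed point, or the origin of a listed thing).
The state is a dict: "t": time; "q": joint angles; "dq": joint speeds; "effort": joint torques, N m; "tool_pos": TCP position; "tool_rot": TCP orientation; "contact_force": force on the tool from outside, world axes, zero at the start; "wrist_torque": the same for the moment, N m; "opening": finger opening in m.
Only numpy, scipy, OpenCV 4.12 (cv2) and the standard library are available. Lean on these libraries where they do the work, as an engineer would, in place of code of your own. Each camera call takes 0.05 s, during which the arm holds its last target. There are 200 camera calls.

### The job

The black plastic roller lies at the foot of the sloping track of the gauging fixture. Push it from behind with the fingertips, slowly and steadily up the track until it is fully home against both rubber pads of the stop and the sprung probe between them is pressed in, and finish while still holding it there with the fingers. Do not let it roll back on the way, do not pinch it or lift it, and leave the other things on the bench alone.

Things in the scene. Friction and masses are not known exactly. Their poses are not given: they have to be found in the camera images.
- ramp: Sloping aluminium track of the fixed gauging fixture, rising at 8 degrees (0.14 rad). Origin: on its floor near the foot, midway between the rails, under the roller's axis at the start, 16 mm above the bench. x points up the slope along the floor, y across, z square to the floor. Floor from x = -20 to 212 mm; two blue guide rails, 12 mm high, 90 mm apart inside.
- foot (a point): Middle of the top of the dark lip at the track's foot, 5 mm above the floor; it is 6 mm thick (x = -20 to -14 mm on the track) and the roller rests against it at the start. The base plate (6 mm thick, 104 mm wide) ends 7 mm behind this point; beyond that the bench is free.
- stop (a point): Middle of the stop, 22 mm above the track's floor, in the plane of the front faces of its two black rubber pads (x = 172 mm on the track); pads 16 mm wide, centred 30 mm to either side. Stop and probe housing reach 36 mm above the floor and to x = 230 mm. With the roller home, its axis is 22 mm before this point, at x = 150 mm.
- roller: Loose black roller of smooth hard plastic, 44 mm in diameter, sleeve 84 mm long, with a steel journal 10 mm thick and 6 mm long at each end; about 0.3 kg. Origin at its centre, 22 mm above the track's floor; its y axis is its own axis, lying across the track; x and z turn as it rolls. It rolls freely and runs back down the slope when let go.
- probe (a joint): Travel in m of the brass-tipped probe that sticks out between the stop's pads, 22 mm above the floor. 0: out, its tip 6 mm before the pads; about 0.006: pushed in level with the pads. It springs back, with 1.2 N when out and 3 N when level with the pads.
- microscope_foot (a point): Fixed obstacle, left of the fixture: middle of the foot of the white and blue microscope, on the bench. It fills about 0.2 m along x and 0.2 m along y round this point and is about 0.35 m tall, with eyepieces toward the robot: go round its front, nearer the robot, when coming from the left.
- petri_bench: Bystander: clear round petri dish 93 mm across, 15 mm high; origin at the centre of its underside. Leave it alone.
- timer: Bystander: white bench timer 64 x 64 x 20 mm; origin at the centre of its underside. Leave it alone.
- tally_counter: Bystander: white hand counter 29 x 42 x 45 mm; origin at the centre of its underside. Leave it alone.
- oil_bottle: Bystander: small bottle with red cap, 26 mm across, 50 mm high; origin at the centre of its underside. Leave it alone.
- cover_slips: Bystander: small blue and white box 31 x 31 x 14 mm; origin at the centre of its underside. Leave it alone.
- eraser: Bystander: blue and white eraser 19 x 42 x 12 mm; origin at the centre of its underside. Leave it alone.
- vial_1: Bystander: sample vial with green cap, 24 mm across, 50 mm high; origin at the centre of its underside. Leave it alone.

How it is judged:
On the way, in this order (a step that is already met when the one before it is completed fails the run):
1. the fingers push the roller half-way up the track (x of roller in the frame of ramp above 0.075 m and contact force between the fingers and roller above 0.05 N).
2. the roller is home against the stop, held by the fingers (x of roller in the frame of ramp above 0.1465 m and z of roller in the frame of ramp below 0.026 m and value of joint probe above 0.004 m and angle between the y axis of roller and the y axis of ramp, either way round below 0.06 rad and contact force between the fingers and roller above 0.5 N), for 0.2 s.
At the end, for the whole second after the job is handed in: The roller's axis is within 3.5 mm of its home place against the pads and square across the track within 0.06 rad, it lies on the track, the probe is pressed in (4 mm or more), the roller is at rest, and the fingers press on it with more than 0.5 N through the last second (all of step 2 and linear speed of roller below 0.02 m/s); the arm keeps its last pose, push and grip.
It fails at once if the roller moves faster than 0.25 m/s (pushed too fast, or let roll back) (linear speed of roller above 0.25 m/s).
It fails at once if the roller is lifted off the track or leaves it (z of roller in the frame of ramp above 0.032 m or z of roller in the frame of ramp below 0.012 m or x of roller in the frame of ramp below -0.012 m).
It fails at once if the roller is taken between the fingers (distance between the grasp point and roller below 0.022 m).
It fails at once if a bystander is moved by more than 10 mm (distance of any of petri_bench, timer, tally_counter, oil_bottle, cover_slips, eraser, vial_1 from where it was at the start of the episode above 0.01 m).
It also fails if it takes over 35 s, if anything falls off the work surface, if the arm or the gripper's body presses on something with over 40 N, if the wrist force passes 120 N, or if a joint passes its speed limit or range.

## Working session

There is one attempt and no reset: what is moved stays moved. The work goes in short steps, Python scripts to look and compute and a tool call to move; the robot and the scene stay as the last step left them, time stands still between calls to the robot, and variables do not carry over. Pictures are saved under pics/ and viewed, about 8 in all and at most 12, crops included, and the job is handed in when it is done.

Besides the shell and the picture viewer there is one more tool, called after ">>>" in YAML: its name, and indented under it one key for each argument. step_arm: Moves the arm, as the interface text tells. Its arguments: {"type":"object","properties":{"moves":{"type":"array","items":{"type":"array","items":{"type":"array","items":{"type":"number"}}}},"grip":{"type":"number"},"squeeze":{"type":"number"}},"required":["moves"]}

```bash
mkdir -p pics
cat > h.py <<'E'
import numpy as np, cv2
from station import readout, viewer, ctrl, nets
def ray(cam,px,c=None):
    c=c or viewer.calibration(cam); K=np.array(c["camera_matrix"]);R=np.array(c["R"]);t=np.array(c["t"])
    p=cv2.undistortPoints(np.array([[px]],float),K,np.array([c["k1"],0,0,0.]))[0,0]
    d=R.T@np.array([p[0],p[1],1]); return -R.T@t,d
def onz(cam,px,z,c=None):
    o,d=ray(cam,px,c); return o+d*(z-o[2])/d[2]
def tri(a,b):
    A=[];B=[]
    for o,d in (a,b):
        d=d/np.linalg.norm(d);P=np.eye(3)-np.outer(d,d);A.append(P);B.append(P@o)
    return np.linalg.solve(sum(A),sum(B))
def proj(cam,X):
    c=viewer.calibration(cam);R=np.array(c["R"])
    return cv2.projectPoints(np.array([X],float),cv2.Rodrigues(R)[0],np.array(c["t"],float),np.array(c["camera_matrix"]),np.array([c["k1"],0,0,0.]))[0].ravel()
E
python3 - <<'E'
from h import *
np.set_printoptions(precision=4,suppress=True)
for c in("top","scene"):
    cv2.imwrite(f"pics/{c}0.png",viewer.get_image(c))
P={}
for th in("ramp","foot","stop","roller"):
    for c in("top","scene"):
        r=nets.pinpoint(c,th)
        if r: P[c,th]=r[0]["at"]; print(c,th,r[0]["at"],r[0]["confidence"])
    try: print(th,"tri",tri(ray("top",P["top",th]),ray("scene",P["scene",th])))
    except KeyError: pass
for th,z in(("petri_bench",0),("timer",0),("tally_counter",0),("oil_bottle",0),("cover_slips",0),("eraser",0),("vial_1",0),("microscope_foot",0)):
    r=nets.pinpoint("top",th)
    if r: print(th,onz("top",r[0]["at"],z),r[0]["confidence"])
print(readout.get_obs())
E
```

```text
top ramp [281.4, 243.4] 0.55
scene ramp [269.2, 251.2] 0.88
ramp tri [ 0.48   -0.144   0.0094]
top foot [289.2, 176.5] 0.4
scene foot [269.1, 252.5] 0.87
foot tri [ 0.6487 -0.1179 -0.118 ]
top stop [291.4, 175.1] 0.6
scene stop [306.4, 203.6] 0.89
stop tri [ 0.6453 -0.1656  0.0578]
top roller [280.6, 243.7] 0.64
scene roller [269.1, 245.0] 0.69
roller tri [ 0.4773 -0.1431  0.0306]
petri_bench [0.5932 0.2712 0.    ] 0.47
timer [ 0.5545 -0.5     0.    ] 0.97
tally_counter [ 0.4496 -0.356   0.    ] 0.78
oil_bottle [ 0.6557 -0.402   0.    ] 0.47
cover_slips [0.5141 0.1855 0.    ] 0.71
eraser [0.3929 0.232  0.    ] 0.48
vial_1 [0.4436 0.1062 0.    ] 0.43
{'t': 0.9, 'q': array([ 1.064 ,  0.0527,  1.6129,  0.    ,  1.476 , -0.119 ]), 'dq': array([ 0.0008,  0.    ,  0.0002, -0.    ,  0.0021,  0.0006]), 'effort': array([  0.0008, -39.3689, -37.0463,  -0.0001,   0.0007,   0.    ]), 'tool_pos': array([0.2363, 0.5786, 0.2313]), 'tool_rot': array([-2.6078, -1.7518, -0.    ]), 'contact_force': array([ 0.2774, -0.1018,  0.7333]), 'wrist_torque': array([ 0.0203,  0.0112, -0.0433]), 'opening': 0.08501541403359199}
```

View pics/top0.png

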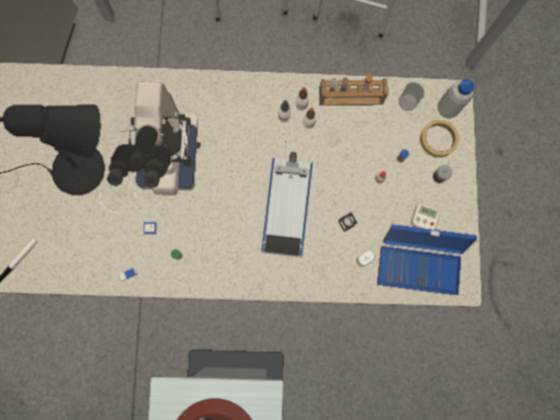

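View pics/scene0.png

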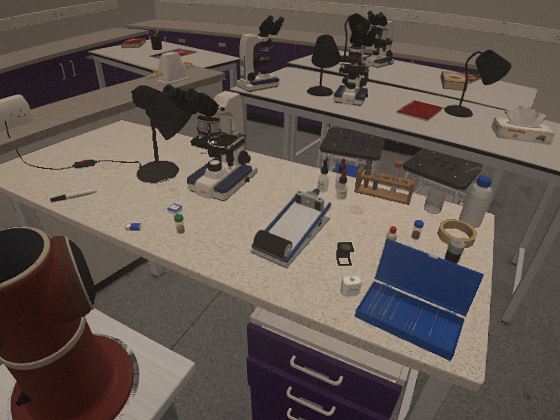

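The top view shows the track from its foot at about (283,248) to the stop at (291,172), with the roller at (281,243). The nets agree on these points and give a track yaw of about -0.13 rad. The route in front of the microscope is clear at z = 0.2 m.

>>> step_arm:
  moves:
    - [[0.9,-3.55,-0.1,0.013],[0.9,-3.55,-0.1,0.013],[0.9,-3.55,-0.1,0.013],[0.9,-3.55,-0.1,0.013],[0.9,-3.55,-0.1,0.013],[0.9,-3.55,-0.1,0.013],[0.9,-3.55,-0.1,0.013],[0.9,-3.55,-0.1,0.013],[0.9,-3.55,-0.1,0.013],[0.9,-3.55,-0.1,0.013]]
  grip: 0.5
  squeeze: 40

```text
t: 1.73
tool_pos: [0.3263, 0.2221, 0.2214]
tool_rot: [2.487, 1.919, 0.001]
contact_force: [1.6, -1.1, -0.2]
opening: 0.0427
```

>>> step_arm:
  moves:
    - [[0.8,-3.55,-0.1,0.013],[0.8,-3.55,-0.1,0.013],[0.8,-3.55,-0.1,0.013],[0.8,-3.55,-0.1,0.013],[0.8,-3.55,-0.1,0.013],[0.8,-3.55,-0.1,0.013],[0.8,-3.55,-0.1,0.013],[0.8,-3.55,-0.1,0.013],[0.8,-3.55,-0.1,0.013],[0.8,-3.55,-0.1,0.013]]

```text
t: 2.57
tool_pos: [0.4064, -0.1335, 0.2116]
tool_rot: [2.358, 2.074, 0.001]
contact_force: [1.2, 1.4, 1.4]
opening: 0.0428
```

Run:
```python
from h import *
np.set_printoptions(precision=4,suppress=True)
o=readout.get_obs();print(o['t'],o['tool_pos'],o['tool_rot'],o['opening'],o['contact_force'])
C=viewer.calibration("wrist");im=viewer.get_image("wrist");cv2.imwrite("pics/w1.png",im)
Z={"foot":.016-.017*np.sin(.14)+.005,"stop":.0617,"roller":.0378,"ramp":.016}
for th in Z:
    r=nets.pinpoint("wrist",th)
    if r: print(th,r[0]["at"],r[0]["confidence"],onz("wrist",r[0]["at"],Z[th],C))
r=nets.pinpoint("top","roller")
if r: print("top roller",onz("top",r[0]["at"],Z["roller"]))
for c in("wrist",):
    r=nets.masks_of(c,"roller")
    if r: print(r[0]["box"],cv2.minAreaRect(np.argwhere(r[0]["region"])[:,::-1].astype(np.float32)),r[0]["confidence"])
```

```text
2.5667 [ 0.4064 -0.1335  0.2116] [2.358  2.0743 0.0009] 0.04282962135261553 [1.24   1.3715 1.4214]
foot [272.7, 235.1] 0.59 [ 0.4587 -0.1467  0.0186]
roller [274.3, 257.4] 0.82 [ 0.4781 -0.1472  0.0378]
top roller [ 0.4776 -0.1449  0.0378]
[234.8, 236.2, 319.0, 279.0] ((274.69952392578125, 256.2862243652344), (41.01011276245117, 82.77839660644531), 88.02507019042969) 0.61
```

View pics/w1.png

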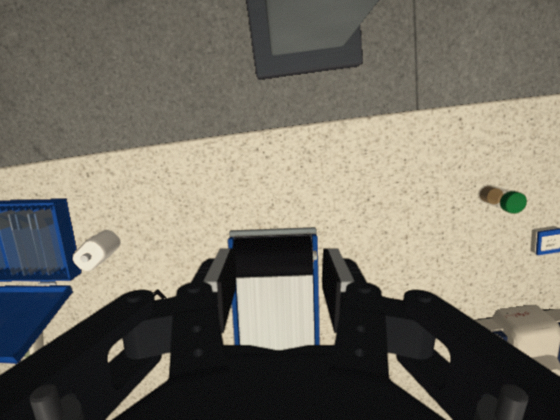

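The wrist view looks back at the robot, so image down is +x. It shows the roller at (274,257) lying square between the rails, with the lip edge running from (232,232) to (316,231). Next I'll get the track yaw from the rails and lip.

Run:
```python
from h import *
np.set_printoptions(precision=4,suppress=True)
# wrist: rails (blue) fitted along rows, top of rail z ~ slope
im=cv2.imread("pics/w1.png").astype(int);b=im[...,0]-im[...,2]>40
L=[];R_=[]
for v in range(240,344):
    for lo,hi,S in((226,245,L),(308,326,R_)):
        u=np.flatnonzero(b[v,lo:hi])
        if len(u): S.append((lo+u.mean(),v))
C=viewer.calibration("wrist")
for S in(L,R_):
    S=np.array(S)
    if len(S)<10: print("few",len(S));continue
    k=np.polyfit(S[:,1],S[:,0],1)
    a=onz("wrist",(np.polyval(k,240),240),.027,C)
    e=onz("wrist",(np.polyval(k,342),342),.038,C)
    print("rail",len(S),a,e,np.arctan2(*(e-a)[[1,0]]))
a=onz("wrist",(232,232),.0187,C);e=onz("wrist",(316,231),.0187,C);d=e-a
print("lip",a,e,np.arctan2(d[1],d[0])-np.pi/2)
# top: rails
im=cv2.imread("pics/top0.png").astype(int);b=(im[...,0]-im[...,2]>40)
L=[];R_=[]
for v in range(180,236):
    u=np.flatnonzero(b[v,255:325])+255
    if len(u)>1 : 
        m=u.mean();L.append((u[u<m].mean(),v));R_.append((u[u>=m].mean(),v))
for S in(L,R_):
    S=np.array(S);k=np.polyfit(S[:,1],S[:,0],1)
    a=onz("top",(np.polyval(k,235),235),.03);e=onz("top",(np.polyval(k,180),180),.05)
    print("toprail",a,e,np.arctan2(*(e-a)[[1,0]]))
r=nets.pinpoint("top","stop");print("stop",[ (onz("top",x["at"],.0617),x["confidence"]) for x in r[:1]])
```

```text
rail 62 [ 0.4552 -0.191   0.027 ] [ 0.5814 -0.2033  0.038 ] -0.09731448548585515
rail 95 [ 0.4671 -0.0972  0.027 ] [ 0.5934 -0.1075  0.038 ] -0.08138518764152759
lip [ 0.4488 -0.1892  0.0187] [ 0.4597 -0.0938  0.0187] -0.11371349575678735
toprail [ 0.499  -0.1031  0.03  ] [ 0.6339 -0.1153  0.05  ] -0.09022890760755374
toprail [ 0.5018 -0.1992  0.03  ] [ 0.6368 -0.2118  0.05  ] -0.09322856246936814
stop [(array([ 0.6449, -0.1665,  0.0617]), 0.6)]
```

>>> step_arm:
  moves:
    - [[0.4,-0.16,-2.3,0.007],[0.4,-0.16,-2.3,0.007],[0.4,-0.16,-2.3,0.007],[0.4,-0.16,-2.3,0.007],[0,0,-2.3,0],[0,0,-2.3,0],[0,0,-2.3,0],[0,0,-2.0,0],[0,0,-0.4,0],[0,0,0,0]]

```text
t: 3.8
tool_pos: [0.4212, -0.1363, 0.025]
tool_rot: [-2.325, -2.108, 0.002]
contact_force: [0.6, -0.8, 0.3]
opening: 0.0432
```

Run:
```python
from h import *
np.set_printoptions(precision=4,suppress=True)
o=readout.get_obs();print(o['t'],o['tool_pos'],o['tool_rot'],o['contact_force'])
cv2.imwrite("pics/w2.png",viewer.get_image("wrist"))
im=viewer.get_image("scene")
cv2.imwrite("pics/s2.png",cv2.resize(im[180:290,210:350],None,fx=5,fy=5,interpolation=cv2.INTER_CUBIC))
```

```text
3.8 [ 0.4212 -0.1363  0.025 ] [-2.3254 -2.1075  0.0018] [ 0.5975 -0.8111  0.2513]
```

View pics/w2.png

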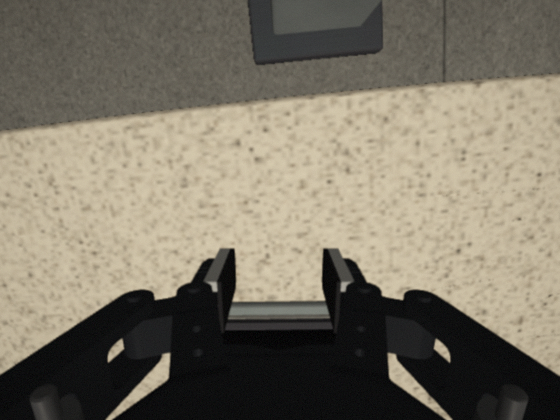

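View pics/s2.png

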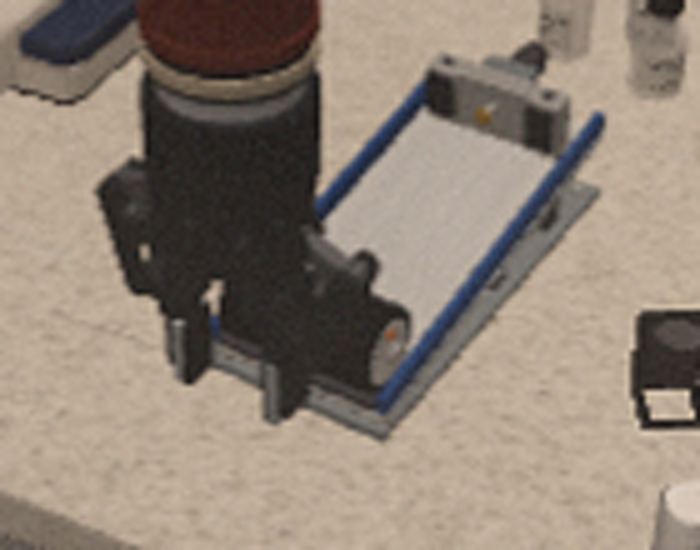

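The scene crop shows both fingertips behind the roller, just above the lip, and the fixture clear ahead with its pads and brass probe. The wrist view shows the lip parallel to the jaws at row 302. I'll correct y by about -3.5 mm and advance.

>>> step_arm:
  moves:
    - [[0.4,-0.16,0,0],[0.5,-0.17,0,0],[0.4,-0.16,0,0],[0.2,-0.02,0,0],[0.2,-0.02,0,0],[0.2,-0.02,0,0],[0.2,-0.02,0.03,0],[0.2,-0.02,0.03,0]]

```text
t: 4.57
tool_pos: [0.4449, -0.1436, 0.0267]
tool_rot: [-2.328, -2.107, 0.001]
contact_force: [-1.8, 0.9, 0.7]
opening: 0.0426
```

>>> step_arm:
  moves:
    - [[0.2,-0.02,0.03,0],[0.2,-0.02,0.03,0],[0.2,-0.02,0.03,0],[0.2,-0.02,0.03,0],[0.2,-0.02,0.03,0],[0.2,-0.02,0.03,0],[0.25,-0.025,0.035,0],[0.25,-0.025,0.035,0]]

```text
t: 5.23
tool_pos: [0.4626, -0.1454, 0.0294]
tool_rot: [-2.33, -2.108, 0.0]
contact_force: [-1.1, 0.4, 0.9]
opening: 0.0426
```

Run:
```python
from h import *
np.set_printoptions(precision=4,suppress=True)
o=readout.get_obs();print(o['t'],o['tool_pos'],o['tool_rot'],o['contact_force'])
im=viewer.get_image("scene")
r=nets.pinpoint("scene","roller");print([(x["at"],x["confidence"]) for x in r[:1]])
# along-track estimate: intersect scene ray with vertical plane of the track
if r:
    c,d=ray("scene",r[0]["at"]);P=np.array([.4778,-.1455,.0378]);n=np.array([.0998,.995,0]);X=c+d*(n@(P-c))/(n@d);print(X,(X-P)@np.array([.995,-.0998,.0])/.99)
cv2.imwrite("pics/s3.png",cv2.resize(im[180:290,210:350],None,fx=5,fy=5,interpolation=cv2.INTER_CUBIC))
```

```text
5.2333 [ 0.4626 -0.1454  0.0294] [-2.3295 -2.1078  0.    ] [-1.1306  0.3995  0.8932]
[([275.4, 237.2], 0.78)]
[ 0.4971 -0.1474  0.0419] 0.019571413544357725
```

View pics/s3.png

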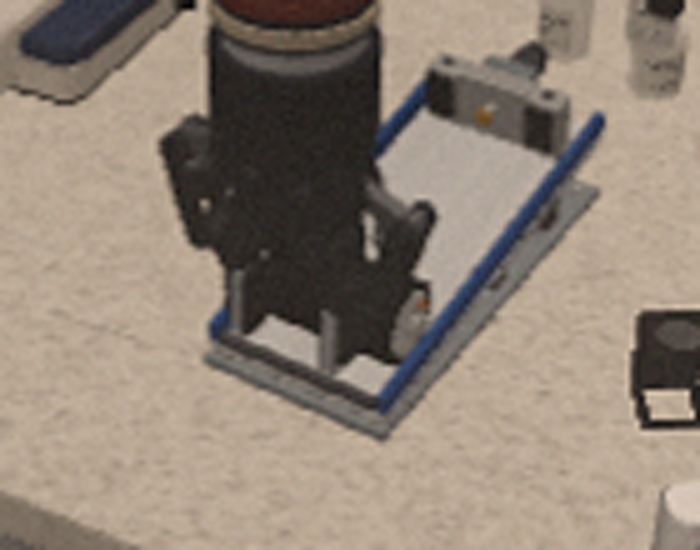

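The crop shows both fingers past the lip, pushing the roller squarely at about x = 19 mm. I'll continue at 36 mm/s along the slope.

>>> step_arm:
  moves:
    - [[0.3,-0.028,0.042,0],[0.3,-0.028,0.042,0],[0.3,-0.028,0.042,0],[0.3,-0.028,0.042,0],[0.3,-0.028,0.042,0],[0.3,-0.028,0.042,0],[0.3,-0.028,0.042,0],[0.3,-0.028,0.042,0],[0.3,-0.028,0.042,0],[0.3,-0.028,0.042,0]]

```text
t: 6.17
tool_pos: [0.4926, -0.1482, 0.0336]
tool_rot: [-2.329, -2.108, 0.0]
contact_force: [-2.2, -0.7, 1.9]
opening: 0.0428
```

>>> step_arm:
  moves:
    - [[0.3,-0.028,0.042,0],[0.3,-0.028,0.042,0],[0.3,-0.028,0.042,0],[0.3,-0.028,0.042,0],[0.3,-0.028,0.042,0],[0.3,-0.028,0.042,0],[0.3,-0.028,0.042,0],[0.3,-0.028,0.042,0],[0.3,-0.028,0.042,0],[0.3,-0.028,0.042,0]]

```text
t: 7.0
tool_pos: [0.5226, -0.1511, 0.0378]
tool_rot: [-2.329, -2.108, 0.0]
contact_force: [-1.4, 0.3, 1.2]
opening: 0.0427
```

>>> step_arm:
  moves:
    - [[0.3,-0.028,0.042,0],[0.3,-0.028,0.042,0],[0.3,-0.028,0.042,0],[0.3,-0.028,0.042,0],[0.3,-0.028,0.042,0],[0.3,-0.028,0.042,0],[0.3,-0.028,0.042,0],[0.3,-0.028,0.042,0],[0.3,-0.028,0.042,0],[0.3,-0.028,0.042,0]]

```text
t: 7.83
tool_pos: [0.5526, -0.1539, 0.0421]
tool_rot: [2.329, 2.108, 0.0]
contact_force: [-2.2, -0.3, 1.1]
opening: 0.0428
```

Run:
```python
from h import *
np.set_printoptions(precision=4,suppress=True)
o=readout.get_obs();print(o['t'],o['tool_pos'],o['tool_rot'],o['contact_force'])
im=viewer.get_image("scene")
cv2.imwrite("pics/s4.png",cv2.resize(im[160:270,230:370],None,fx=5,fy=5,interpolation=cv2.INTER_CUBIC))
```

```text
7.8333 [ 0.5526 -0.1539  0.0421] [2.3295 2.1078 0.    ] [-2.2393 -0.3337  1.0947]
```

View pics/s4.png

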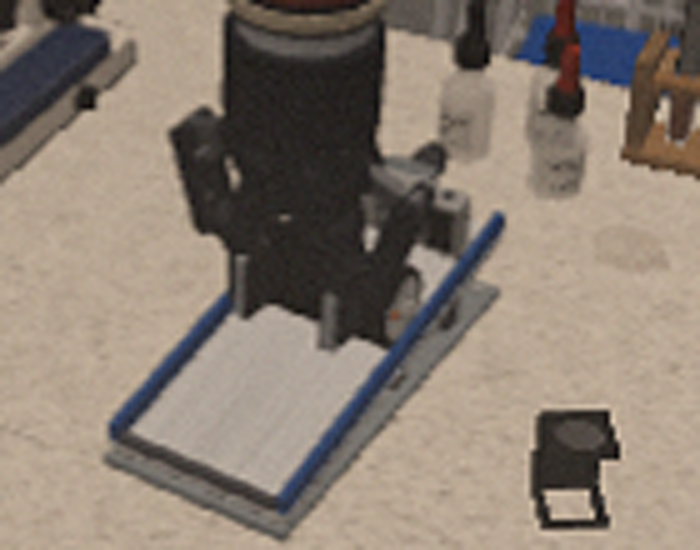

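The roller is at about x = 110 mm and still square against both fingers. About 40 mm remain, so I'll slow down near the stop.

>>> step_arm:
  moves:
    - [[0.3,-0.028,0.042,0],[0.3,-0.028,0.042,0],[0.3,-0.028,0.042,0],[0.3,-0.028,0.042,0],[0.3,-0.028,0.042,0],[0.3,-0.028,0.042,0],[0.3,-0.028,0.042,0],[0.3,-0.028,0.042,0],[0.3,-0.028,0.042,0]]

```text
t: 8.63
tool_pos: [0.5796, -0.1564, 0.0458]
tool_rot: [-2.329, -2.108, -0.0]
contact_force: [-1.8, 0.9, 0.8]
opening: 0.0425
```

>>> step_arm:
  moves:
    - [[0.2,-0.019,0.028,0],[0.15,-0.014,0.021,0],[0.1,-0.01,0.014,0],[0.1,-0.01,0.014,0],[0.1,-0.01,0.014,0]]

```text
t: 9.05
tool_pos: [0.5855, -0.1569, 0.0466]
tool_rot: [-2.329, -2.107, 0.001]
contact_force: [-5.3, -0.9, 2.2]
opening: 0.0427
```

>>> step_arm:
  moves:
    - [[0.1,-0.01,0.014,0],[0.1,-0.01,0.014,0],[0.1,-0.01,0.014,0]]

```text
t: 9.3
tool_pos: [0.5873, -0.1571, 0.0468]
tool_rot: [-2.327, -2.106, 0.004]
contact_force: [-7.7, 0.5, 5.3]
opening: 0.0426
```

>>> step_arm:
  moves:
    - [[0.1,-0.01,0.014,0],[0.1,-0.01,0.014,0]]

```text
t: 9.47
tool_pos: [0.589, -0.1572, 0.047]
tool_rot: [-2.326, -2.105, 0.005]
contact_force: [-9.7, 1.3, 5.4]
opening: 0.0427
```

>>> step_arm:
  moves:
    - [[0,0,0,0],[0,0,0,0]]

```text
t: 9.63
tool_pos: [0.5892, -0.1572, 0.0471]
tool_rot: [-2.327, -2.106, 0.004]
contact_force: [-7.2, 0.3, 4.9]
opening: 0.0426
```

>>> step_arm:
  moves:
    - [[0.1,-0.01,0.014,0],[0.1,-0.01,0.014,0],[0,0,0,0]]

```text
t: 9.88
tool_pos: [0.5908, -0.1574, 0.0473]
tool_rot: [-2.326, -2.105, 0.006]
contact_force: [-9.6, 1.1, 5.6]
opening: 0.0427
```

Run:
```python
from h import *
np.set_printoptions(precision=4,suppress=True)
o=readout.get_obs();print(o['t'],o['tool_pos'],o['contact_force'],o['wrist_torque'])
im=viewer.get_image("scene")
for th in("roller","stop"):
    r=nets.pinpoint("scene",th);print(th,[(x["at"],x["confidence"]) for x in r[:1]])
    if r:
        c,d=ray("scene",r[0]["at"]);P=np.array([.4778,-.1455,.0378]);n=np.array([.0998,.995,0]);X=c+d*(n@(P-c))/(n@d);print(X,(X-P)@np.array([.995,-.0998,.0])/.99)
a=cv2.resize(im[175:240,265:345],None,fx=9,fy=9,interpolation=cv2.INTER_CUBIC)
cv2.imwrite("pics/s5.png",cv2.convertScaleAbs(a,alpha=1.6,beta=20))
```

```text
9.8833 [ 0.5908 -0.1574  0.0473] [-9.6307  1.0674  5.5624] [ 0.138   1.4211 -0.0176]
roller [([301.8, 206.5], 0.56)]
[ 0.6239 -0.1602  0.0594] 0.14834777145360212
stop [([305.6, 202.2], 0.6)]
[ 0.6441 -0.1622  0.0618] 0.1688003838319312
```

View pics/s5.png

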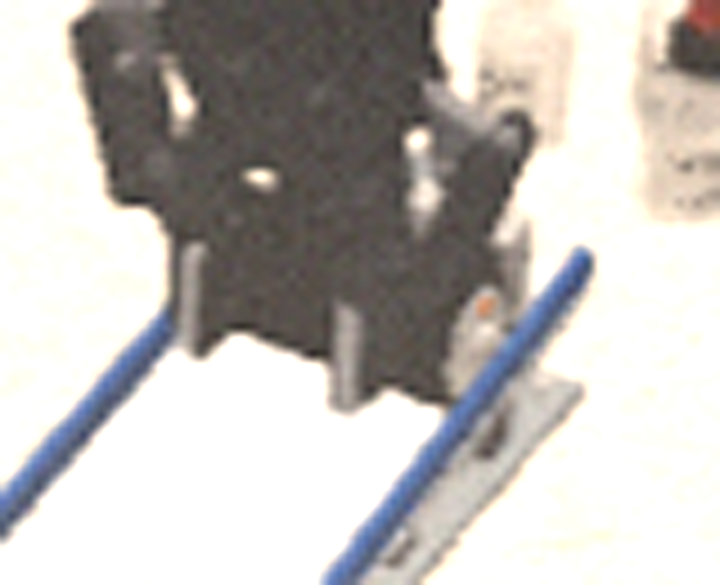

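The crop shows the roller's end face almost at the pads, and the nets put it about 20 to 22 mm before the stop point. The tool still yields as I push, so I'll press on until it goes stiff.

>>> step_arm:
  moves:
    - [[0.1,-0.01,0.014,0],[0.1,-0.01,0.014,0],[0,0,0,0]]

```text
t: 10.28
tool_pos: [0.5911, -0.1574, 0.0473]
tool_rot: [-2.323, -2.103, 0.01]
contact_force: [-14.5, 1.2, 9.6]
opening: 0.0425
```

>>> step_arm:
  moves:
    - [[0.1,-0.01,0.014,0],[0.1,-0.01,0.014,0],[0,0,0,0]]

```text
t: 10.53
tool_pos: [0.5912, -0.1574, 0.0473]
tool_rot: [-2.32, -2.1, 0.015]
contact_force: [-20.9, 1.0, 13.7]
opening: 0.0429
```

>>> step_arm:
  moves:
    - [[0,0,0,0],[0,0,0,0],[0,0,0,0],[0,0,0,0],[0,0,0,0],[0,0,0,0]]

```text
t: 11.03
tool_pos: [0.5912, -0.1574, 0.0473]
tool_rot: [-2.32, -2.101, 0.015]
contact_force: [-19.8, 0.7, 14.1]
opening: 0.0425
```

Run:
```python
from h import *
np.set_printoptions(precision=4,suppress=True)
o=readout.get_obs();print(o['t'],o['tool_pos'],o['contact_force'],o['wrist_torque'],o['dq'])
im=viewer.get_image("top");im2=viewer.get_image("scene")
for c in("top","scene"):
  for th in("roller","stop"):
    r=nets.pinpoint(c,th);print(c,th,[(x["at"],x["confidence"]) for x in r[:1]])
a=cv2.resize(im2[175:240,265:345],(640,520),interpolation=cv2.INTER_CUBIC)
cv2.imwrite("pics/s6.png",a)
```

```text
11.0333 [ 0.5912 -0.1574  0.0473] [-19.8111   0.7242  14.1441] [0.193  3.2621 0.0638] [ 0.001  -0.0003 -0.0003  0.      0.0006  0.0007]
top roller []
top stop []
scene roller [([303.0, 207.0], 0.54)]
scene stop [([305.3, 202.4], 0.7)]
```

View pics/s6.png

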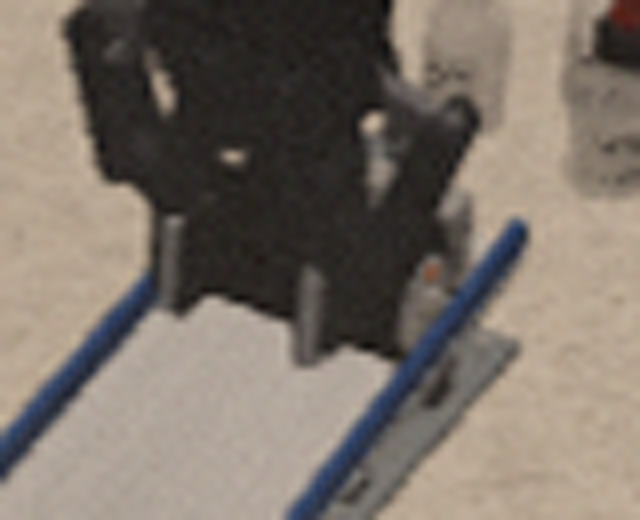

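The tool has been at rest for 0.5 s with a steady push of about 20 N. It stalled stiffly where home was predicted, and the moment about vertical is near zero, so both fingers are loaded.

```bash
python3 -c "
from h import *
print(ctrl.finish_job());o=readout.get_obs();print(o['t'],o['tool_pos'],o['contact_force'])"
```

```text
the job is handed in; nothing more can be done
None
the job is handed in; nothing more can be done
```

I pushed the roller up the track from behind with both fingertips, the jaws set about 43 mm apart across the track. It went at about 36 mm/s, slowing to 12 mm/s near the stop. I handed the job in at about 11 s with the fingers still pressing on it.

**Last checks:**
- **Home:** the tool stalled stiffly at x = 0.591 m, where I had worked out the home position would be. The last 4 mm of commanded push moved it only about 0.4 mm while the horizontal force rose from about 10 N to 20 N.
- **Square and at rest:** the push stayed steady at about 20 N for 0.5 s, with almost no moment about the vertical, so both fingers share the load. The joints were still.
- **Picture:** the last scene view shows the roller lying square at the stop.

**Not confirmed:**
- **Probe:** I could not see the probe behind the gripper. That it is pressed in is inferred from the stall position and the force.
- **Top camera:** it found neither the roller nor the stop at the end, as the arm most likely hid them.
- **Scene camera:** the last full estimate, 1.15 s earlier and before the final 4 mm of push, put the roller at x = 148 mm and the stop at 169 mm on the track. Home is 150 mm and the stop is 172 mm, so both read 2–3 mm low, about the camera's error.
- **Bystanders:** I did not measure them again. The path stayed clear of them and nothing was seen to move.

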